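# Finish the pyramid of safe locking bolts in the cradle

### The arm

A 7-joint arm with a two-finger parallel gripper is mounted at the origin on the work surface. World frame = base frame: x ahead of the robot, y to its left, z up, the work surface at z = 0. Lengths are in m, angles in rad, forces in N, time in s.
With the tool pointing down it reaches from about 0.425 to 0.925 m from the base axis. Payload 6.8 kg.
Tool frame: the origin (TCP) lies at the very end of the fingers, on their centre line; the grasp point (between the pads) lies 19 mm behind it; z points along the fingers, y is the line along which they close (so a half turn about z gives the same grasp; the last joint's range is limited). The gripper opens to 85 mm and grips with 20 to 120 N. Pads are 22 mm wide; open, the fingers measure 114 mm over their backs; the gripper's body (76 mm by 85 mm) begins 54 mm behind the grasp point. The pads swing forward as they close: fully open they stand 13 mm farther back than shut.
Start: joints at [-1.227, 0.477, 0.022, 1.555, -0.011, 1.109, -0.083], TCP at [0.295, 0.607, 0.231] pointing down, gripper open.
Joint ranges: [-2.96, 2.96], [-0.34, 2.1], [-1.41, 1.46], [0.24, 2.44], [-1.37, 4.51], [0.17, 1.92], [-2.96, 2.96]. Speed limits (rad/s): [2.39, 2.39, 3.14, 3.14, 3.14, 3.14, 3.14].

### API

Orientations are given as a rotation vector (axis times angle).
In Python, from bench import get_obs, viewer, r gives the robot as it stands. The module is installed in compiled form; this text tells all that it offers.
- The arm moves only by the tool play_rows, never from a script. Its argument "commands" is a list that holds one entry, the list of rows, each a list of 5 numbers: the gripper's target within -1 to 1 (shut at 1, half-way at 0, fully open at -1), then the shift along the tool's x, y, z scaled (see below), then the turn about the tool's z scaled (see below). A call has 1 to 12 rows; each row is the pose to reach, as a shift and turn from the pose commanded when the call began, along the tool's axes at that moment; what a row does not reach only later rows make up. The controller multiplies each number of a shift by 0.2 m and each number of a turn by pi/2 rad. A row lasts 1/12 s, in which the tool goes at most 41.7 mm and 7.16 degrees, less where a joint would pass 70% of its speed; a pose out of reach is approached as far as the arm can. A call with a number of a shift or a turn outside -1 to 1 is refused whole. A call with a gripper value outside its range is refused whole. The fingers move at their own pace and stop on an object; "grip_force" is the grip in N (left out, the last holds). Time passes only in rows, so rows that repeat a pose let the fingers close. It gives the time, the measured TCP pose, the force, the opening and the grip force at its end, in the units of the state.
- get_obs(): the state, without advancing time (a new reading comes with each control period).
- viewer.grab_frame(name): name is "scene" or "top"; returns a dict with "pixels" (384x512x3 uint8, red, green, blue), "fovy" (degrees; the focal length in pixels is half the picture's height over the tangent of half this angle, whatever the lens; pixels are square), "cx", "cy" (the principal point, pixels), "distortion" ([k1, k2, p1, p2, k3] as OpenCV has them; the pictures are not rectified), "world_to_cam" (4x4, takes a point from world to camera coordinates). Camera axes: x right, y up, looking along -z (the intrinsics and any distortion apply to the point x, -y, -z); pixel columns grow to the right and rows downward; lengths in m; the calibration is good to about 2 mm. A picture is of the moment at which its call begins. There is no depth.
- r.hand_in(): hands the job in; it is judged then, once.
Trained networks look in a picture, given as the dict that the camera call returned (one of the last four; its "shot" number tells which), for a name from the list of things; names that differ only in an ending like _2 or _b are one class to them, and where a whole thing is asked for, a point or a joint stands for the part that bears it (a point fixed in the world has none). Each returns a list of dicts, best first, with "score" (0 to 1); they miss things now and then, are a little off and sometimes report something else, mostly with a low value. They report only what shows in the picture. A call takes as long as a camera call. They do not tell look-alikes from the thing itself.
- viewer.trace(picture, thing): "pixels" (384x512 bool, what is visible of it) and "rect" ([left, top, right, bottom] in pixels, round what is visible of it).
The state is a dict: "clock": time; "joints": joint angles; "qvel": joint speeds; "tau": joint torques, N m; "tcp_pos": TCP position; "orientation": TCP orientation; "contact_force": force on the tool from outside, world axes, zero at the start; "moment": the same for the moment, N m; "grip_width": finger opening in m; "gripper_force": force on a finger pad.
Only numpy, scipy, OpenCV 4.12 (cv2) and the standard library are available. Lean on these libraries where they do the work, as an engineer would, in place of code of your own. Each camera call takes 0.05 s, during which the arm holds its last target. There are 200 camera calls.

### The job

Finish the three-bolt pyramid in the grey cradle. First move the bolt from the wooden carrier onto the empty steel V-block, let go of it there and take it again by its two ends, because the cradle leaves no finger room along its sides; lower it into the free bottom place beside the bolt already there, and let go. Then lay the bolt from the other V-block on top, in the saddle between the two, all three parallel with their ends about even; set the bolts down without dropping them and leave the jar, screwdriver and door handle where they are.

Things in the scene. Friction and masses are not known exactly. Their poses are not given: they have to be found in the camera images.
- bolt_a: Locking bolt: plain bright steel cylinder, 44 mm diameter, 64 mm long, about 0.65 kg, flat ends. Origin: middle of the bolt on its axis; x runs along the axis (both ends alike; it may be rolled to any angle). At the start it lies in the wooden carrier. Goes to the free bottom place of the cradle.
- bolt_b: Locking bolt: plain bright steel cylinder, 44 mm diameter, 64 mm long, about 0.65 kg, flat ends. Origin: middle of the bolt on its axis; x runs along the axis (both ends alike; it may be rolled to any angle). At the start it lies on the occupied steel V-block. Goes on top of the pyramid.
- bolt_c: Locking bolt: plain bright steel cylinder, 44 mm diameter, 64 mm long, about 0.65 kg, flat ends. Origin: middle of the bolt on its axis; x runs along the axis (both ends alike; it may be rolled to any angle). At the start it already lies in the cradle's bottom place at +y of the cradle, and stays there.
- carrier: Plywood carrier 84 mm long: 120 degree V groove along x, 38 mm wide, on a foot 56 x 60 x 8 mm; fixed. Origin: centre of the underside, on the work surface. A bolt in it has its axis 40 mm up, along x. End cheeks (46 mm wide, inner faces at x = +-35 mm, tops 58 mm up) cover the bolt's ends, so it can only be gripped across its diameter; fingers pass down beside the groove.
- vblock_empty: Dark steel V-block, empty at the start, 40 mm long: 120 degree V groove along x, 38 mm wide, on a foot 56 x 60 x 8 mm; fixed. Origin: centre of the underside, on the work surface. A bolt in it has its axis 40 mm up, along x. Both ends of a bolt centred on it overhang the foot by 4 mm and the groove by 12 mm, free to be gripped.
- vblock_full: Dark steel V-block, holding bolt_b at the start, otherwise the same as vblock_empty: 120 degree V groove along x, 38 mm wide, on a foot 56 x 60 x 8 mm; fixed. Origin: centre of the underside, on the work surface. A bolt in it has its axis 40 mm up, along x. 
- cradle: Grey steel trough, fixed, open on top and at both ends. Origin: centre of the underside, on the work surface. Floor 56 mm long (x), 6 mm thick, with a ridge 20 x 4 mm along its middle; side walls at y = +-47 mm (inner faces), 5 mm thick, tops 50 mm up. Bolts lie along x: bottom axes at y = +-24 mm, 28 mm up, with 1 mm play across; ends overhang the floor by 4 mm.
- free_place (a point): Point in the cradle where the middle of the second bottom bolt belongs: y = -24 mm, z = 28 mm of the cradle; axes as the cradle's.
- saddle (a point): Point where the middle of the top bolt belongs: y = 0, z = 65 mm of the cradle (it may come to rest up to 2 mm lower or higher); axes as the cradle's.
- paste_jar: Bystander: white jar with black cap, 68 mm diameter, 75 mm high, upright. Origin: centre of the underside.
- screwdriver: Bystander: black-handled screwdriver, 200 mm long, lying along its x axis. Origin: underside, mid-length.
- door_handle: Bystander: aluminium lever handle of a safe, lying flat, 130 mm long, 20 mm high. Origin: underside of its square hub; the lever runs along its +x.
Not all that is in view belongs to the job. Leave any yellow look-alike of the bolt_a alone. Leave any blue look-alike of the vblock_empty alone.

How it is judged:
On the way, in this order (a step that is already met when the one before it is completed fails the run):
1. bolt_a lies in the groove of the empty V-block, let go of (horizontal distance between bolt_a and vblock_empty below 0.02 m and z of bolt_a in the frame of vblock_empty between 0.036 and 0.044 m and angle between the x axis of bolt_a and the x axis of vblock_empty, either way round below 0.15 rad and linear speed of bolt_a below 0.02 m/s and contact force between the fingers and bolt_a below 0.1 N), for 0.2 s.
2. bolt_a lies in the free bottom place beside bolt_c, let go of, while bolt_b is not yet on top (x of bolt_a in the frame of cradle between -0.012 and 0.012 m and y of bolt_a in the frame of cradle between -0.028 and -0.02 m and z of bolt_a in the frame of cradle between 0.023 and 0.033 m and angle between the x axis of each of bolt_a, bolt_c and the x axis of cradle, either way round below 0.12 rad and linear speed of each of bolt_a, bolt_c below 0.02 m/s and x of bolt_c in the frame of cradle between -0.012 and 0.012 m and y of bolt_c in the frame of cradle between 0.02 and 0.028 m and z of bolt_c in the frame of cradle between 0.023 and 0.033 m and contact force between the fingers and bolt_a below 0.1 N and distance between bolt_b and saddle above 0.05 m), for 0.2 s.
At the end, for the whole second after the job is handed in: bolt_a and bolt_c lie side by side at the bottom of the cradle (axes within 4 mm across and 5 mm in height of their places) and bolt_b lies in the saddle on top (within 5 mm across and in height); each within 12 mm of the cradle's middle along it, parallel to it within 0.12 rad, and at rest (x of bolt_a in the frame of cradle between -0.012 and 0.012 m and y of bolt_a in the frame of cradle between -0.028 and -0.02 m and z of bolt_a in the frame of cradle between 0.023 and 0.033 m and angle between the x axis of each of bolt_a, bolt_c, bolt_b and the x axis of cradle, either way round below 0.12 rad and linear speed of each of bolt_a, bolt_c, bolt_b below 0.02 m/s and x of bolt_c in the frame of cradle between -0.012 and 0.012 m and y of bolt_c in the frame of cradle between 0.02 and 0.028 m and z of bolt_c in the frame of cradle between 0.023 and 0.033 m and x of bolt_b in the frame of cradle between -0.012 and 0.012 m and y of bolt_b in the frame of cradle between -0.005 and 0.005 m and z of bolt_b in the frame of cradle between 0.06 and 0.07 m); the robot touches nothing.
It fails at once if a bolt is dropped (moves faster than 0.45 m/s with no finger on it: a fall of about 10 mm) ((linear speed of bolt_a above 0.45 m/s and contact force between the fingers and bolt_a below 0.1 N) or (linear speed of bolt_b above 0.45 m/s and contact force between the fingers and bolt_b below 0.1 N) or (linear speed of bolt_c above 0.45 m/s and contact force between the fingers and bolt_c below 0.1 N)).
It fails at once if the jar, screwdriver or door handle is moved more than 30 mm (distance of any of paste_jar, screwdriver, door_handle from where it was at the start of the episode above 0.03 m).
It also fails if it takes over 72 s, if anything falls off the work surface, if the arm or the gripper's body presses on something with over 40 N, if the wrist force passes 120 N, or if a joint passes its speed limit or range.

## Working session

There is one attempt and no reset: what is moved stays moved. The work goes in short steps, Python scripts to look and compute and a tool call to move; the robot and the scene stay as the last step left them, time stands still between calls to the robot, and variables do not carry over. Pictures are saved under pics/ and viewed, at most 10 in all, crops included, and the job is handed in when it is done.

Besides the shell and the picture viewer there is one more tool, called after ">>>" in YAML: its name, and indented under it one key for each argument. play_rows: Moves the arm, as the interface text tells. Shifts and turns lie within -1 to 1; 1 stands for 0.2 m of shift or pi/2 rad of turn. Its arguments: {"type":"object","properties":{"commands":{"type":"array","items":{"type":"array","items":{"type":"array","items":{"type":"number","minimum":-1,"maximum":1}}}},"grip_force":{"type":"number"}},"required":["commands"]}

```bash
mkdir -p pics
python3 - <<'E'
from bench import get_obs, viewer, r
import cv2,numpy as np,pickle
o=get_obs(); print(o)
for n in("scene","top"):
    f=viewer.grab_frame(n); cv2.imwrite(f"pics/{n}0.png",cv2.resize(f["pixels"][:,:,::-1],(768,576),interpolation=cv2.INTER_CUBIC))
    print(n,{k:(v.tolist() if hasattr(v,'tolist') else v) for k,v in f.items() if k!="pixels"})
    pickle.dump(f,open(f"{n}0.pkl","wb"))
    for t in("bolt_a","carrier","vblock_empty","cradle","paste_jar","screwdriver","door_handle"):
        for d in viewer.trace(f,t): 
            ys,xs=np.nonzero(d["pixels"]); print(t,round(d["score"],2),d["rect"],xs.mean().round(1),ys.mean().round(1),len(xs))
E
```

```text
{'clock': 0.0, 'joints': array([-1.22705212,  0.47782737,  0.02233502,  1.55641969, -0.011512  ,
        1.10934825, -0.08312347]), 'qvel': array([ 0.00062055,  0.00045261, -0.0019673 , -0.00101239, -0.00091033,
       -0.00014125,  0.00044507]), 'tau': array([ 7.08012431e-04, -5.96465635e+01,  1.60831869e+00, -2.81184286e+01,
        1.25684054e-02,  9.32497031e-03,  3.00038948e-06]), 'tcp_pos': array([0.29447053, 0.60672157, 0.23032078]), 'orientation': array([-7.03670719e-01, -3.06146897e+00,  2.90784596e-03]), 'contact_force': array([-0.36639161,  0.87656136,  0.07172329]), 'moment': array([-0.0057346 , -0.00716075, -0.00406865]), 'gripper_force': 0.0, 'grip_width': 0.08511886815083007}
scene {'fovy': 56.662583668838444, 'cx': 258.5294280524094, 'cy': 199.8800879627528, 'distortion': [-0.023017039571818842, 0.0, 0.0, 0.0, 0.0], 'world_to_cam': [[0.7236569641040418, 0.6901552772418059, 0.0025083060036458515, -0.414255191479629], [-0.5675208559468669, 0.5929935892635326, 0.5712080891913983, 0.2446175384298097], [0.3927348677785783, -0.41478222766608375, 0.8208014542161238, -1.12837
[... 1225 characters left out ...]
82603825872206], [0.0, 0.0, 0.0, 1.0]], 'shot': 2}
bolt_a 0.77 [328.3, 188.1, 348.0, 208.4] 339.1 197.0 276
bolt_a 0.73 [275.1, 145.8, 297.2, 167.2] 284.7 157.1 246
bolt_a 0.67 [269.6, 203.5, 278.7, 226.6] 274.7 213.7 294
bolt_a 0.52 [236.3, 226.6, 254.2, 250.2] 243.6 237.6 251
carrier 0.47 [263.7, 200.3, 286.1, 228.5] 273.4 217.1 169
vblock_empty 0.56 [199.7, 176.0, 221.9, 201.1] 209.3 187.8 337
vblock_empty 0.52 [168.6, 169.1, 185.1, 187.3] 175.1 176.4 268
cradle 0.73 [274.7, 142.2, 310.1, 179.4] 294.6 166.7 360
paste_jar 0.85 [172.5, 116.9, 198.9, 142.0] 184.5 131.8 474
screwdriver 0.7 [359.9, 99.9, 368.8, 128.6] 366.0 111.9 213
door_handle 0.7 [130.8, 227.6, 156.4, 262.1] 145.0 243.9 333
```

View pics/scene0.png

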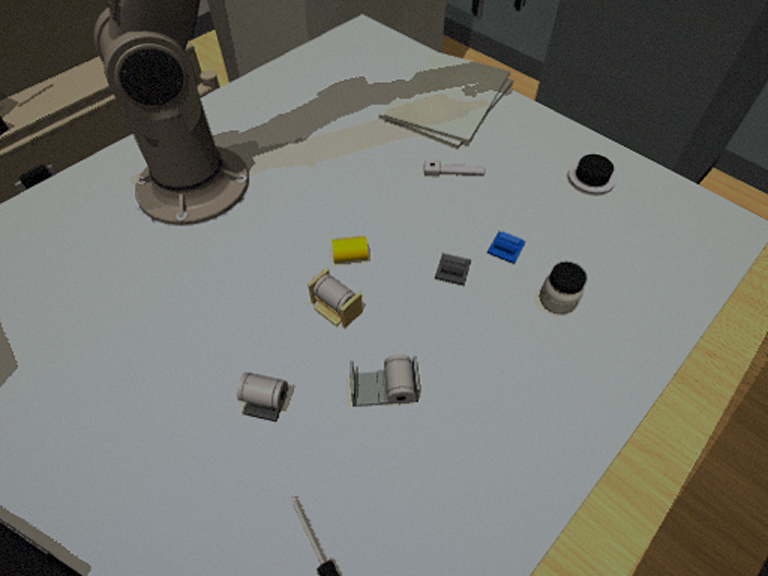

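View pics/top0.png

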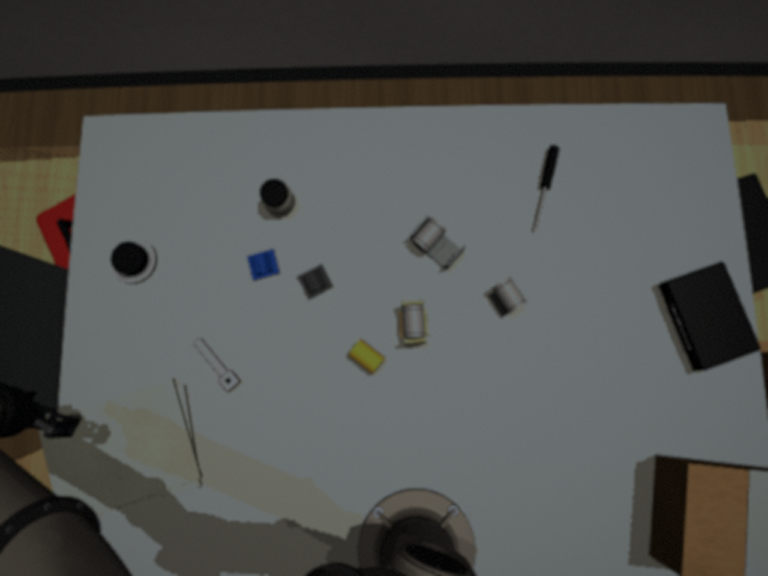

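Scene view (768-wide): the carrier with bolt_a is at (335,296), with a yellow look-alike at (350,250). The dark empty V-block is at (453,268), with a blue look-alike at (507,246). The cradle with bolt_c is at (385,382), and bolt_b on its V-block at (263,392).

Things that could be taken for bolt_a: yellow (350,250), carrier (335,296), bolt_b (263,392), bolt_c (400,378). I choose the bright steel one in the wooden carrier. Next I fit models to the masks and check the result in a crop.

```bash
cat > h.py <<'E'
import numpy as np,cv2
from scipy.optimize import minimize
U=4
def proj(f,P):
    T=np.diag([1,-1,-1,1.])@np.array(f["world_to_cam"]); fl=192/np.tan(np.radians(f["fovy"])/2)
    K=np.array([[fl,0,f["cx"]],[0,fl,f["cy"]],[0,0,1]])
    return cv2.projectPoints(np.asarray(P,float),cv2.Rodrigues(T[:3,:3])[0],T[:3,3],K,np.array(f["distortion"]))[0][:,0]
def box(x0,x1,y0,y1,z0,z1): return np.array([[x,y,z] for x in(x0,x1) for y in(y0,y1) for z in(z0,z1)])
def cyl(y,z,L=.032,R=.022):
    t=np.linspace(0,2*np.pi,40); return np.vstack([np.c_[np.full(40,s*L),y+R*np.cos(t),z+R*np.sin(t)] for s in(-1,1)])
foot=box(-.028,.028,-.030,.030,0,.008)
vb=[foot,box(-.02,.02,-.019,.019,.008,.0256)]
car=[foot,box(-.042,.042,-.019,.019,.008,.0256),box(.035,.042,-.023,.023,.008,.058),box(-.042,-.035,-.023,.023,.008,.058)]
cra=[box(-.028,.028,-.052,.052,0,.006),box(-.028,.028,.047,.052,0,.05),box(-.028,.028,-.052,-.047,0,.05)]
M={"carrier":car+[cyl(0,.04)],"empty":vb,"full":vb+[cyl(0,.04)],"cradle":cra+[cyl(.024,.028)]}
def tf(P,p):
    c,s=np.cos(p[2]),np.sin(p[2]); return np.c_[p[0]+c*P[:,0]-s*P[:,1],p[1]+s*P[:,0]+c*P[:,1],P[:,2]]
def sil(f,parts,p):
    m=np.zeros((384*U,512*U),np.uint8)
    for P in parts:
        h=cv2.convexHull(((proj(f,tf(P,p))+.5)*U-.5).astype(np.float32)); cv2.fillConvexPoly(m,np.round(h).astype(int),1)
    return m>0
def fit(obs,p0):  # obs: list (frame, parts, mask) 
    ms=[cv2.resize(m.astype(np.float32),None,fx=U,fy=U,interpolation=cv2.INTER_LINEAR)>.5 for _,_,m in obs]
    def c(p):
        e=0
        for (f,parts,_),m in zip(obs,ms):
            s=sil(f,parts,p); e+=1-(s&m).sum()/(s|m).sum()
        return e
    best=None
    for y in np.arange(-1.5,1.6,.3):
        q=np.array([p0[0],p0[1],p0[2]+y])
        k=minimize(c,q,method="Nelder-Mead",options=dict(initial_simplex=q+np.array([[0,0,0],[.01,0,0],[0,.01,0],[0,0,.2]]),xatol=1e-4,fatol=1e-4,maxiter=120))
        if best is None or k.fun<best.fun: best=k
    return best
def back(f,uv,z):
    g=lambda q:(proj(f,[[q[0],q[1],z]])[0]-uv)
    from scipy.optimize import fsolve
    return fsolve(g,[.5,0])
def draw(f,n,p,img,off,S):
    for P in M[n]:
        h=cv2.convexHull(proj(f,tf(P,p)).astype(np.float32))
        cv2.polylines(img,[np.round((h+.5-off)*S).astype(int)],True,(0,0,255),1)
E
cat > fit.py <<'E'
from bench import viewer
from h import *
import pickle
fr={n:viewer.grab_frame(n) for n in("scene","top")}; pickle.dump(fr,open("fr.pkl","wb"))
def near(f,t,z,xy,d=.06):
    o=[]
    for k in viewer.trace(f,t):
        ys,xs=np.nonzero(k["pixels"]); w=back(f,[xs.mean(),ys.mean()],z)
        if np.hypot(*(w-xy))<d: o.append((k["score"],k["pixels"]))
    return o[0][1] if o else None
S={k:back(fr["scene"],uv,.02) for k,uv in dict(carrier=(223,200),empty=(302,179),full=(175,265),cradle=(254,256)).items()}
res={}
for n,t,b in(("carrier","carrier",1),("empty","vblock_empty",0),("full","vblock_empty",1),("cradle","cradle",1)):
    obs=[];sep=[]
    for c,f in fr.items():
        m=near(f,t,.02,S[n]); mb=near(f,"bolt_a",.035,S[n]) if b else None
        if b and mb is not None and n!="carrier": obs.append((f,M[n][-1:],mb))
        if m is not None and (not b or mb is not None): obs.append((f,M[n],m|mb if b else m))
        print(n,c,m is not None,mb is not None)
    k=fit(obs,[*S[n],0]); res[n]=k.x; print(n,S[n].round(3),k.x.round(4),np.degrees(k.x[2]).round(1),k.fun/len(obs))
    for o in obs:
        k=fit([o],res[n]); print("   alone",len(o[1]),k.x.round(4),k.fun)
pickle.dump(res,open("res.pkl","wb"))
tiles=[]
for c,f in fr.items():
    row=[]
    for n in res:
        u=np.round(proj(f,[[res[n][0],res[n][1],.03]])[0]).astype(int); o=u-[25,32]; 
        im=cv2.resize(f["pixels"][o[1]:o[1]+64,o[0]:o[0]+50,::-1],None,fx=4,fy=4,interpolation=cv2.INTER_CUBIC)
        draw(f,n,res[n],im,o,4); row.append(im)
    tiles.append(np.hstack(row))
cv2.imwrite("pics/fit0.png",np.vstack(tiles))
E
python3 fit.py
```

```text
carrier scene True True
carrier top True True
carrier [ 0.447 -0.004] [ 0.4473 -0.0027  0.0166] 1.0 0.1239374884066799
   alone 5 [ 0.4506 -0.0029  0.0201] 0.06570467918184364
   alone 5 [ 0.4457 -0.0047  0.002 ] 0.13338157260009653
empty scene True False
empty top True False
empty [0.552 0.193] [0.5425 0.2034 0.4768] 27.3 0.10916908150696708
   alone 2 [0.5444 0.203  0.4886] 0.09767801857585134
   alone 2 [0.541  0.202  0.4503] 0.07284768211920534
full scene False True
full top False True
full [ 0.501 -0.208] [ 0.5001 -0.2049  0.5176] 29.7 0.07802966100033948
   alone 1 [ 0.5012 -0.204  -2.6318] 0.039869343837064086
   alone 1 [ 0.4983 -0.2062  0.5313] 0.06517393042782882
cradle scene True True
cradle top True True
cradle [ 0.618 -0.064] [ 0.6167 -0.0588 -0.7189] -41.2 0.10627335908008764
   alone 1 [ 0.6175 -0.0592 -0.7241] 0.13841567291311752
   alone 4 [ 0.618  -0.0586 -0.7678] 0.15162037037037035
   alone 1 [ 0.6157 -0.0586 -0.7221] 0.04831303653423835
   alone 4 [ 0.6167 -0.0587 -0.7194] 0.06149903907751442
```

View pics/fit0.png

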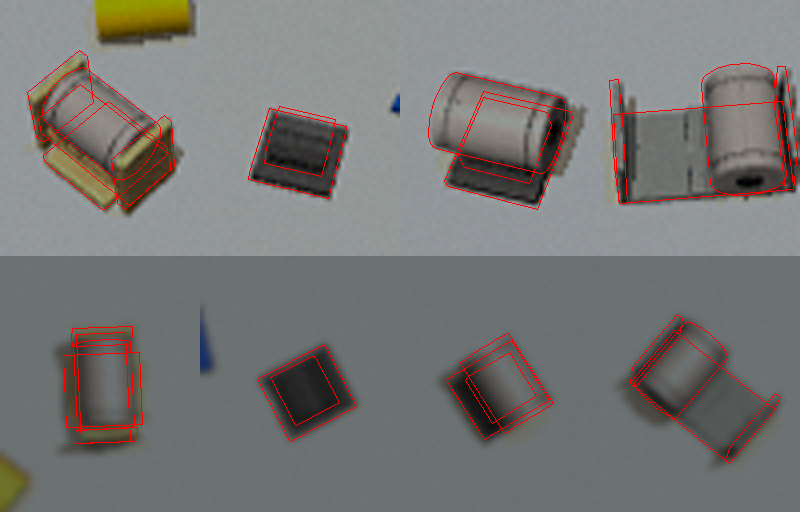

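The overlay puts each outline within about a pixel of its object: carrier at crop (105,130), empty block (298,152), bolt_b (500,135), cradle (705,135). The scene-only carrier fit looks the better one. Next is a move helper.

```bash
cat > go.py <<'E'
# usage: go.py x y z phi_deg  (phi = world angle of closing line) -> scaled shift/turn numbers from the present pose
import sys,numpy as np,cv2
from bench import get_obs
o=get_obs(); R=cv2.Rodrigues(np.array(o["orientation"]))[0]
phi=np.degrees(np.arctan2(R[1,1],R[0,1])); t=np.array(list(map(float,sys.argv[1:4])))
d=R.T@(t-o["tcp_pos"]); dphi=(float(sys.argv[4])-phi+90)%180-90
print("t",o["clock"],"tcp",o["tcp_pos"].round(4),"phi",phi.round(2),"tilt",R[2].round(3),"F",o["contact_force"].round(1),"w",round(o["grip_width"],4),"j",np.round(o["joints"],2))
print("shift",(d/.2).round(4),"turn",(-np.radians(dphi)/(np.pi/2)).round(4),"dphi",dphi.round(2))
E
python3 go.py 0.449 -0.003 0.2 91.1
```

```text
t 1.6 tcp [0.2947 0.6073 0.2313] phi 64.11 tilt [ 0.  0. -1.] F [ 0.4  0.6 -1. ] w 0.0853 j [-1.23  0.48  0.02  1.56 -0.01  1.11 -0.08]
shift [-2.0264 -2.4084  0.1564] turn -0.2999 dphi 26.99
```

>>> play_rows:
  commands:
    - [[-1,-0.84,-1,0.07,0],[-1,-0.84,-1,0.07,0],[-1,-0.84,-1,0.07,0],[-1,-0.84,-1,0.07,0],[-1,-0.84,-1,0.07,0],[-1,-0.84,-1,0.07,0],[-1,-0.84,-1,0.07,0]]
  grip_force: 60

```text
clock: 2.18
tcp_pos: [0.3604, 0.3469, 0.217]
orientation: [0.715, 3.059, -0.005]
contact_force: [-1.0, -0.6, -0.2]
grip_width: 0.0852
gripper_force: 0.0
```

>>> play_rows:
  commands:
    - [[-1,-0.84,-1,0.07,0],[-1,-0.84,-1,0.07,0],[-1,-0.84,-1,0.07,0],[-1,-0.84,-1,0.07,0],[-1,-0.84,-1,0.07,0],[-1,-0.84,-1,0.07,0],[-1,-0.84,-1,0.07,0]]

```text
clock: 2.77
tcp_pos: [0.4231, 0.0945, 0.2034]
orientation: [0.715, 3.058, -0.002]
contact_force: [0.4, 0.2, -0.1]
grip_width: 0.0851
gripper_force: 0.0
```

>>> play_rows:
  commands:
    - [[-1,-0.34,-0.4,0.02,-0.3],[-1,-0.34,-0.4,0.02,-0.3],[-1,-0.34,-0.4,0.02,-0.3],[-1,-0.34,-0.4,0.02,-0.3],[-1,-0.34,-0.4,0.02,-0.3],[-1,-0.34,-0.4,0.02,-0.3]]

```text
clock: 3.27
tcp_pos: [0.4489, -0.0018, 0.1995]
orientation: [-0.03, 3.141, 0.0]
contact_force: [0.9, 0.4, -0.7]
grip_width: 0.0854
gripper_force: 0.0
```

```bash
python3 go.py 0.449 -0.003 0.018 91.1
```

```text
t 3.2667 tcp [ 0.4489 -0.0018  0.1995] phi 91.08 tilt [-0.  0. -1.] F [ 0.9  0.4 -0.7] w 0.0854 j [-0.43  0.14  0.32  2.13 -0.06  0.89  1.52]
shift [-2.000e-04 -6.200e-03  9.073e-01] turn -0.0002 dphi 0.02
```

>>> play_rows:
  commands:
    - [[-1,0,-0.006,0.2,0],[-1,0,-0.006,0.4,0],[-1,0,-0.006,0.58,0],[-1,0,-0.006,0.7,0],[-1,0,-0.006,0.8,0],[-1,0,-0.006,0.87,0],[-1,0,-0.006,0.905,0],[-1,0,-0.006,0.905,0]]

```text
clock: 3.93
tcp_pos: [0.4479, -0.0017, 0.0172]
orientation: [0.03, -3.139, 0.0]
contact_force: [-0.8, -0.3, 0.3]
grip_width: 0.0859
gripper_force: 0.0
```

>>> play_rows:
  commands:
    - [[0.1,0,0,0,0],[0.2,0,0,0,0],[0.4,0,0,0,0],[0.6,0,0,0,0],[0.8,0,0,0,0],[1,0,0,0,0],[1,0,0,0,0],[1,0,0,0,0],[1,0,0,0,0]]

```text
clock: 4.68
tcp_pos: [0.4497, -0.0046, 0.0198]
orientation: [-0.027, 3.139, -0.003]
contact_force: [-1.4, -8.8, 10.8]
grip_width: 0.0427
gripper_force: 59.1
```

>>> play_rows:
  commands:
    - [[1,0,0,-0.03,0],[1,0,0,-0.1,0],[1,0,0,-0.25,0],[1,0,0,-0.45,0],[1,0,0,-0.6,0],[1,0,0,-0.6,0],[1,0,0,-0.6,0]]

```text
clock: 5.27
tcp_pos: [0.4493, -0.0015, 0.1396]
orientation: [-0.031, 3.138, 0.002]
contact_force: [-1.4, -0.4, -6.0]
grip_width: 0.0424
gripper_force: 63.1
```

```bash
python3 go.py 0.543 0.202 0.1 117.3
```

```text
t 5.2667 tcp [ 0.4493 -0.0015  0.1396] phi 91.14 tilt [-0.004  0.002 -1.   ] F [-1.4 -0.4 -6. ] w 0.0424 j [-0.42  0.23  0.33  2.19 -0.11  0.73  1.57]
shift [-0.4882  1.0076  0.2013] turn -0.2906 dphi 26.16
```

>>> play_rows:
  commands:
    - [[1,-0.08,0.16,0,0],[1,-0.18,0.36,0,-0.05],[1,-0.27,0.56,0,-0.12],[1,-0.37,0.76,0,-0.2],[1,-0.44,0.9,0,-0.26],[1,-0.48,0.98,0,-0.29],[1,-0.488,1,0.1,-0.29],[1,-0.488,1,0.2,-0.29],[1,-0.488,1,0.2,-0.29]]

```text
clock: 6.02
tcp_pos: [0.5375, 0.1988, 0.0921]
orientation: [0.739, -3.042, 0.003]
contact_force: [-1.2, -0.1, -6.4]
grip_width: 0.0423
gripper_force: 62.6
```

```bash
python3 go.py 0.543 0.202 0.0198 117.3
python3 - <<'E'
import pickle
from h import *
from bench import viewer
fr={n:viewer.grab_frame(n) for n in("scene","top")}
res=pickle.load(open("res.pkl","rb")); ims=[]
for f in fr.values():
    o=np.round(proj(f,[[.543,.202,.06]])[0]).astype(int)-[32,32]
    im=cv2.resize(f["pixels"][o[1]:o[1]+64,o[0]:o[0]+64,::-1],None,fx=6,fy=6,interpolation=cv2.INTER_CUBIC)
    draw(f,"empty",res["empty"],im,o,6); ims.append(im)
cv2.imwrite("pics/p1.png",np.hstack(ims))
E
```

```text
t 6.0167 tcp [0.5375 0.1988 0.0921] phi 117.31 tilt [ 0.012  0.001 -1.   ] F [-1.2 -0.1 -6.4] w 0.0423 j [-0.58  0.49  0.15  1.92 -0.1   0.75  1.68]
shift [-0.0358  0.0013  0.3609] turn 0.0001 dphi -0.01
```

View pics/p1.png

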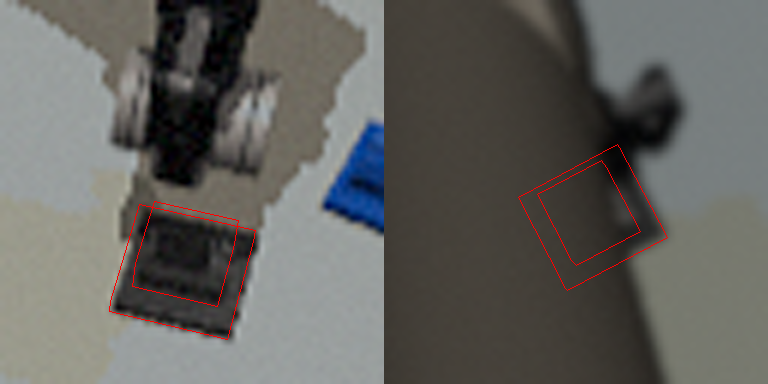

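The crop shows the bolt above the block, left half: bolt ends at (130,105) and (250,120), block at (180,270). Alignment is good. I go down in steps.

>>> play_rows:
  commands:
    - [[1,0,0,0,0],[1,0,0,0.1,0],[1,0,0,0.2,0],[1,0,0,0.24,0],[1,0,0,0.27,0],[1,0,0,0.27,0],[1,0,0,0.27,0]]

```text
clock: 6.7
tcp_pos: [0.5428, 0.1998, 0.045]
orientation: [-0.738, 3.053, 0.0]
contact_force: [-0.1, -0.2, -5.3]
grip_width: 0.0425
gripper_force: 62.8
```

```bash
python3 go.py 0.543 0.202 0.0198 117.3
```

```text
t 6.7 tcp [0.5428 0.1998 0.045 ] phi 117.2 tilt [-0.001  0.    -1.   ] F [-0.1 -0.2 -5.3] w 0.0425 j [-0.56  0.56  0.14  1.94 -0.12  0.65  1.69]
shift [-0.0057  0.0093  0.1261] turn -0.0011 dphi 0.1
```

>>> play_rows:
  commands:
    - [[1,-0.005,0.01,0.04,0],[1,-0.005,0.01,0.07,0],[1,-0.005,0.01,0.09,0],[1,-0.005,0.01,0.105,0],[1,-0.005,0.01,0.115,0],[1,-0.005,0.01,0.125,0],[1,-0.005,0.01,0.13,0],[1,-0.005,0.01,0.13,0],[1,-0.005,0.01,0.13,0]]

```text
clock: 7.45
tcp_pos: [0.5429, 0.2013, 0.0201]
orientation: [-0.737, 3.053, -0.0]
contact_force: [-4.4, -3.2, 12.7]
grip_width: 0.0423
gripper_force: 64.9
```

>>> play_rows:
  commands:
    - [[0.4,0,0,0,0],[0.2,0,0,0,0],[0,0,0,0,0],[-0.4,0,0,0,0],[-1,0,0,0,0],[-1,0,0,0,0],[-1,0,0,0,0],[-1,0,0,0,0]]

```text
clock: 8.12
tcp_pos: [0.5425, 0.2022, 0.0183]
orientation: [-0.739, 3.053, 0.0]
contact_force: [0.2, 0.9, -0.2]
grip_width: 0.0855
gripper_force: 0.0
```

>>> play_rows:
  commands:
    - [[-1,0,0,-0.06,0],[-1,0,0,-0.2,0],[-1,0,0,-0.4,0],[-1,0,0,-0.6,0],[-1,0,0,-0.6,0],[-1,0,0,-0.6,0]]

```text
clock: 8.62
tcp_pos: [0.5442, 0.2028, 0.1419]
orientation: [-0.737, 3.047, 0.003]
contact_force: [-0.1, -0.1, -0.8]
grip_width: 0.0853
gripper_force: 0.0
```

```bash
python3 go.py 0.543 0.202 0.018 27.3
python3 - <<'E'
import pickle
from h import *
from bench import viewer
fr={"scene":viewer.grab_frame("scene")}
for f in fr.values():
    for k in viewer.trace(f,"bolt_a"):
        ys,xs=np.nonzero(k["pixels"]); w=back(f,[xs.mean(),ys.mean()],.04)
        if np.hypot(*(w-[.543,.202]))<.06: q=fit([(f,[cyl(0,.04)],k["pixels"])],[.543,.202,.476]); print(k["score"],q.x,q.fun)
    o=np.round(proj(f,[[.543,.202,.03]])[0]).astype(int)-[40,40]
    im=cv2.resize(f["pixels"][o[1]:o[1]+80,o[0]:o[0]+80,::-1],None,fx=6,fy=6,interpolation=cv2.INTER_CUBIC)
    draw(f,"full",[.543,.202,.476],im,o,6)
cv2.imwrite("pics/p2.png",im)
E
```

```text
t 8.6167 tcp [0.5442 0.2028 0.1419] phi 117.2 tilt [-0.006  0.    -1.   ] F [-0.1 -0.1 -0.8] w 0.0853 j [-0.59  0.42  0.17  1.88 -0.09  0.84  1.66]
shift [ 0.0111 -0.0008  0.6196] turn 0.9989 dphi -89.9
0.72 [0.54252295 0.20393498 0.5157866 ] 0.07924054605366393
```

View pics/p2.png

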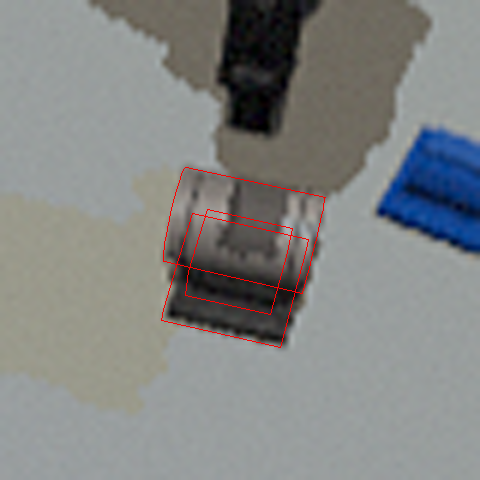

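The crop shows bolt_a lying in the dark block at (245,225), close to the model outline. Now I turn a quarter turn and take it by its ends.

>>> play_rows:
  commands:
    - [[-1,0.01,0,0,1],[-1,0.01,0,0,1],[-1,0.01,0,0,1],[-1,0.01,0,0,1],[-1,0.01,0,0,1],[-1,0.01,0,0,1],[-1,0.01,0,0,1],[-1,0.01,0,0,1],[-1,0.01,0,0,1],[-1,0.01,0,0,1],[-1,0.01,0,0,1],[-1,0.01,0,0,1]]

```text
clock: 9.72
tcp_pos: [0.5394, 0.2005, 0.1368]
orientation: [-1.548, -2.732, 0.005]
contact_force: [-0.4, 0.4, -0.2]
grip_width: 0.0852
gripper_force: 0.0
```

>>> play_rows:
  commands:
    - [[-1,0,0,0,0],[-1,0,0,0,0],[-1,0,0,0,0]]

```text
clock: 9.97
tcp_pos: [0.5399, 0.2009, 0.1375]
orientation: [-1.535, -2.74, 0.002]
contact_force: [-0.1, 0.3, 0.3]
grip_width: 0.0856
gripper_force: 0.0
```

```bash
python3 go.py 0.543 0.203 0.018 27.5
```

```text
t 9.9667 tcp [0.5399 0.2009 0.1375] phi 31.48 tilt [-0.    -0.002 -1.   ] F [-0.1  0.3  0.3] w 0.0856 j [-0.87  0.47  0.53  1.91 -0.31  0.85  0.37]
shift [0.001  0.0195 0.5977] turn 0.0443 dphi -3.98
```

>>> play_rows:
  commands:
    - [[-1,0.001,0.02,0.05,0.044],[-1,0.001,0.02,0.2,0.044],[-1,0.001,0.02,0.35,0.044],[-1,0.001,0.02,0.45,0.044],[-1,0.001,0.02,0.54,0.044],[-1,0.001,0.02,0.58,0.044],[-1,0.001,0.02,0.605,0.044],[-1,0.001,0.02,0.605,0.044],[-1,0.001,0.02,0.605,0.044]]

```text
clock: 10.72
tcp_pos: [0.5444, 0.2033, 0.0179]
orientation: [1.633, 2.683, 0.001]
contact_force: [-0.5, 0.1, 0.8]
grip_width: 0.0854
gripper_force: 0.0
```

>>> play_rows:
  commands:
    - [[-0.7,0,0,0,0],[-0.5,0,0,0,0],[-0.4,0,0,0,0],[-0.2,0,0,0,0],[0.2,0,0,0,0],[0.6,0,0,0,0],[1,0,0,0,0],[1,0,0,0,0]]
  grip_force: 40

```text
clock: 11.38
tcp_pos: [0.5442, 0.2036, 0.0185]
orientation: [1.634, 2.683, 0.002]
contact_force: [-2.3, 0.3, 5.2]
grip_width: 0.0636
gripper_force: 43.6
```

```bash
python3 go.py 0.543 0.203 0.018 27.5
```

```text
t 11.3833 tcp [0.5442 0.2036 0.0185] phi 27.31 tilt [ 0.001  0.001 -1.   ] F [-2.3  0.3  5.2] w 0.0636 j [-0.79  0.65  0.43  1.95 -0.45  0.63  0.41]
shift [ 0.     -0.0069  0.0023] turn -0.0021 dphi 0.19
```

>>> play_rows:
  commands:
    - [[1,0,0,-0.03,0],[1,0,0,-0.1,0],[1,0,0,-0.25,0],[1,0,0,-0.4,0],[1,0,0,-0.5,0],[1,0,0,-0.55,0],[1,0,0,-0.55,0],[1,0,0,-0.55,0]]
  grip_force: 60

```text
clock: 12.05
tcp_pos: [0.5431, 0.2034, 0.1267]
orientation: [-1.633, -2.683, 0.001]
contact_force: [-0.6, 0.2, -5.8]
grip_width: 0.0633
gripper_force: 68.9
```

```bash
python3 go.py 0.602 -0.0767 0.12 -41.3
```

```text
t 12.05 tcp [0.5431 0.2034 0.1267] phi 27.34 tilt [ 0.    -0.001 -1.   ] F [-0.6  0.2 -5.8] w 0.0633 j [-0.88  0.49  0.54  1.91 -0.34  0.83  0.32]
shift [-1.3794 -0.3815  0.0333] turn 0.7626 dphi -68.64
```

>>> play_rows:
  commands:
    - [[1,-0.1,-0.03,0,0.05],[1,-0.25,-0.07,0,0.12],[1,-0.4,-0.11,0,0.2],[1,-0.55,-0.16,0,0.28],[1,-0.7,-0.2,0,0.36],[1,-0.8,-0.23,0,0.43],[1,-0.87,-0.25,0,0.5],[1,-0.9,-0.25,0,0.55],[1,-0.9,-0.25,0,0.55]]

```text
clock: 12.8
tcp_pos: [0.5809, 0.018, 0.1254]
orientation: [2.612, 1.744, -0.006]
contact_force: [-0.6, -0.2, -5.3]
grip_width: 0.0628
gripper_force: 68.6
```

```bash
python3 go.py 0.602 -0.0767 0.12 -41.3
```

```text
t 12.8 tcp [0.5809 0.018  0.1254] phi -22.53 tilt [-0.003 -0.002 -1.   ] F [-0.6 -0.2 -5.3] w 0.0628 j [-0.71  0.56  0.77  1.91 -0.5   0.87 -0.07]
shift [-0.397   0.2789  0.0277] turn 0.2086 dphi -18.77
```

>>> play_rows:
  commands:
    - [[1,-0.12,0.08,0,0.05],[1,-0.22,0.16,0,0.11],[1,-0.32,0.23,0,0.17],[1,-0.38,0.27,0,0.2],[1,-0.397,0.279,0.03,0.208],[1,-0.397,0.279,0.03,0.208],[1,-0.397,0.279,0.03,0.208],[1,-0.397,0.279,0.03,0.208]]

```text
clock: 13.47
tcp_pos: [0.6033, -0.0719, 0.1205]
orientation: [-2.853, -1.31, 0.001]
contact_force: [-0.4, -0.1, -6.0]
grip_width: 0.0634
gripper_force: 68.6
```

```bash
python3 go.py 0.602 -0.0767 0.029 -41.3;  python3 - <<'E'
from h import *
from bench import viewer,get_obs
f=viewer.grab_frame("scene"); o=get_obs(); R=cv2.Rodrigues(np.array(o["orientation"]))[0]
ph=np.arctan2(R[1,1],R[0,1]); b=o["tcp_pos"]+R@[-.001,0,-.021]
B=cyl(0,b[2]); S=7
off=np.round(proj(f,[[.61,-.067,.08]])[0]).astype(int)-[40,40]
im=cv2.resize(f["pixels"][off[1]:off[1]+80,off[0]:off[0]+80,::-1],None,fx=S,fy=S,interpolation=cv2.INTER_CUBIC)
draw(f,"cradle",[.6167,-.0589,-.721],im,off,S)
h=cv2.convexHull(proj(f,tf(B,[b[0],b[1],ph])).astype(np.float32)); cv2.polylines(im,[np.round((h+.5-off)*S).astype(int)],True,(0,200,0),1)
cv2.imwrite("pics/p3.png",im)
for k in viewer.trace(f,"bolt_a"):
    ys,xs=np.nonzero(k["pixels"]); w=back(f,[xs.mean(),ys.mean()],b[2]); print(k["score"],w,k["rect"],len(xs))
print(b)
E
```

```text
t 13.4667 tcp [ 0.6033 -0.0719  0.1205] phi -40.68 tilt [ 0.    -0.002 -1.   ] F [-0.4 -0.1 -6. ] w 0.0634 j [-0.57  0.64  0.83  1.86 -0.59  0.91 -0.17]
shift [-0.0226  0.0118  0.4577] turn 0.0069 dphi -0.62
0.78 [ 0.67157792 -0.08371888] [252.9, 234.7, 277.4, 268.1] 604
0.72 [ 0.65577425 -0.11650217] [235.9, 237.1, 279.6, 270.6] 579
0.66 [ 0.59558999 -0.09050545] [232.8, 215.1, 241.5, 246.9] 161
0.59 [ 0.55164944 -0.22067062] [155.5, 246.5, 195.0, 271.6] 663
[ 0.60289147 -0.07283051  0.14188317]
```

View pics/p3.png

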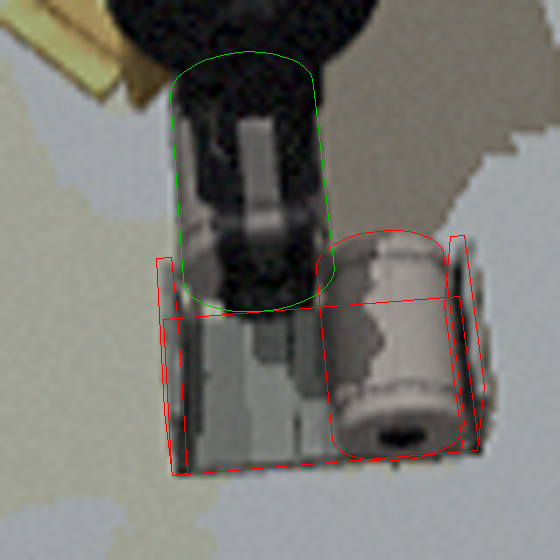

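The crop shows bolt_a held over the free place at (250,190), matching the green robot-based outline. The red cradle outline looks about 1 px left of the real one. I refine the cradle position by image gradients on the first, unobstructed frames.

Run:
```python
import pickle
from h import *
from scipy.ndimage import map_coordinates
from scipy.optimize import differential_evolution
fr=pickle.load(open("fr.pkl","rb"))
def score(f,parts,p,G):
    v=[]
    for P in parts:
        h=cv2.convexHull(proj(f,tf(P,p)).astype(np.float32))[:,0]; h=np.vstack([h,h[:1]])
        for a,b in zip(h[:-1],h[1:]):
            n=max(2,int(np.hypot(*(b-a))*3)); t=np.linspace(0,1,n)[:,None]; q=a+(b-a)*t
            v.append(map_coordinates(G,[q[:,1],q[:,0]],order=1))
    return np.concatenate(v).mean()
for n in("cradle","full","empty"):
  G={}
  for c,f in fr.items():
    g=cv2.GaussianBlur(cv2.cvtColor(f["pixels"],cv2.COLOR_RGB2GRAY).astype(np.float32),(0,0),.8)
    G[c]=np.minimum(np.hypot(cv2.Sobel(g,5,1,0),cv2.Sobel(g,5,0,1)),120)
  p0=pickle.load(open("res.pkl","rb"))[n]
  for cs in(["scene"],["top"],["scene","top"]):
    w=np.array([.006,.006,.08])
    k=differential_evolution(lambda p:-sum(score(fr[c],M[n],p,G[c]) for c in cs),list(zip(p0-w,p0+w)),seed=1,maxiter=60,popsize=12)
    p=k.x; print(n,cs,p.round(4),np.degrees(p[2]).round(1),"across",(-np.sin(p[2])*p[0]+np.cos(p[2])*p[1]).round(4),"along",(np.cos(p[2])*p[0]+np.sin(p[2])*p[1]).round(4),"at fixed yaw across",(lambda a:-np.sin(a)*p[0]+np.cos(a)*p[1])(p0[2]).round(4),k.fun)
```

```text
cradle ['scene'] [ 0.6197 -0.0594 -0.7346] -42.1 across 0.3712 along 0.4997 at fixed yaw across 0.3633 -103.30355834960938
cradle ['top'] [ 0.6133 -0.0613 -0.715 ] -41.0 across 0.3558 along 0.5032 at fixed yaw across 0.3577 -75.92854309082031
cradle ['scene', 'top'] [ 0.6187 -0.0591 -0.737 ] -42.2 across 0.3721 along 0.4979 at fixed yaw across 0.363 -170.59677
full ['scene'] [ 0.5003 -0.2026  0.56  ] 32.1 across -0.4374 along 0.3162 at fixed yaw across -0.4236 -92.357834
full ['top'] [ 0.5016 -0.2075  0.5144] 29.5 across -0.4274 along 0.3346 at fixed yaw across -0.4285 -66.50012969970703
full ['scene', 'top'] [ 0.5002 -0.2032  0.583 ] 33.4 across -0.445 along 0.3057 at fixed yaw across -0.4241 -152.9827
empty ['scene'] [0.5436 0.202  0.46  ] 26.4 across -0.0603 along 0.5768 at fixed yaw across -0.07 -105.410194
empty ['top'] [0.5415 0.203  0.4247] 24.3 across -0.0381 along 0.577 at fixed yaw across -0.0681 -97.91762
empty ['scene', 'top'] [0.543  0.2022 0.4481] 25.7 across -0.0529 along 0.577 at fixed yaw across -0.0695 -201.867
```

```bash
python3 go.py 0.6042 -0.0759 0.056 -41.7
```

```text
t 13.5667 tcp [ 0.6037 -0.0724  0.1211] phi -40.73 tilt [ 0.001 -0.001 -1.   ] F [-0.1  0.9 -5.5] w 0.0635 j [-0.57  0.64  0.83  1.86 -0.59  0.91 -0.17]
shift [-0.0119  0.014   0.3255] turn 0.0108 dphi -0.97
```

>>> play_rows:
  commands:
    - [[1,-0.012,0.014,0.1,0.011],[1,-0.012,0.014,0.2,0.011],[1,-0.012,0.014,0.28,0.011],[1,-0.012,0.014,0.32,0.011],[1,-0.012,0.014,0.32,0.011],[1,-0.012,0.014,0.32,0.011],[1,-0.012,0.014,0.32,0.011]]

```text
clock: 14.15
tcp_pos: [0.6051, -0.0779, 0.0584]
orientation: [2.868, 1.281, 0.002]
contact_force: [0.6, -0.3, -5.9]
grip_width: 0.0631
gripper_force: 68.6
```

```bash
python3 go.py 0.6042 -0.0759 0.008 -41.7
```

```text
t 14.15 tcp [ 0.6051 -0.0779  0.0584] phi -41.88 tilt [ 0.001  0.001 -1.   ] F [ 0.6 -0.3 -5.9] w 0.0631 j [-0.51  0.72  0.76  1.88 -0.67  0.81 -0.12]
shift [ 0.0041 -0.0102  0.252 ] turn -0.002 dphi 0.18
```

>>> play_rows:
  commands:
    - [[1,0.004,-0.01,0,0],[1,0.004,-0.01,0.03,0],[1,0.004,-0.01,0.06,0],[1,0.004,-0.01,0.08,0],[1,0.004,-0.01,0.1,0],[1,0.004,-0.01,0.1,0]]

```text
clock: 14.65
tcp_pos: [0.6025, -0.0757, 0.0362]
orientation: [-2.868, -1.28, 0.002]
contact_force: [-0.6, -0.5, -6.0]
grip_width: 0.0636
gripper_force: 68.8
```

>>> play_rows:
  commands:
    - [[1,0,0,0.02,0],[1,0,0,0.04,0],[1,0,0,0.06,0],[1,0,0,0.06,0]]

```text
clock: 14.98
tcp_pos: [0.6029, -0.0756, 0.0244]
orientation: [-2.868, -1.28, 0.001]
contact_force: [-0.1, -0.5, -5.9]
grip_width: 0.0634
gripper_force: 68.8
```

```bash
python3 go.py 0.6042 -0.0759 0.008 -41.7
```

```text
t 14.9833 tcp [ 0.6029 -0.0756  0.0244] phi -41.89 tilt [-0.    -0.001 -1.   ] F [-0.1 -0.5 -5.9] w 0.0634 j [-0.48  0.76  0.71  1.9  -0.71  0.76 -0.09]
shift [0.0034 0.0059 0.0821] turn -0.0021 dphi 0.19
```

>>> play_rows:
  commands:
    - [[1,0.002,0.004,0.02,0],[1,0.002,0.004,0.04,0],[1,0.002,0.004,0.055,0],[1,0.002,0.004,0.065,0],[1,0.002,0.004,0.065,0]]

```text
clock: 15.4
tcp_pos: [0.6037, -0.0761, 0.0117]
orientation: [-2.869, -1.28, 0.001]
contact_force: [0.2, -0.1, -5.8]
grip_width: 0.0633
gripper_force: 68.8
```

>>> play_rows:
  commands:
    - [[1,0,0,0.01,0],[1,0,0,0.02,0],[1,0,0,0.03,0],[1,0,0,0.03,0],[1,0,0,0.03,0]]

```text
clock: 15.82
tcp_pos: [0.6043, -0.0762, 0.0066]
orientation: [-2.869, -1.28, -0.001]
contact_force: [-2.0, 1.2, -0.9]
grip_width: 0.0634
gripper_force: 69.0
```

>>> play_rows:
  commands:
    - [[1,0,0,0.008,0],[1,0,0,0.008,0],[1,0,0,0.008,0],[0,0,0,0.008,0],[-0.5,0,0,0,0],[-1,0,0,0,0],[-1,0,0,0,0],[-1,0,0,0,0],[-1,0,0,0,0]]
  grip_force: 30

```text
clock: 16.57
tcp_pos: [0.6044, -0.0763, 0.0063]
orientation: [2.869, 1.28, 0.0]
contact_force: [0.1, 0.3, 0.6]
grip_width: 0.0855
gripper_force: 0.0
```

>>> play_rows:
  commands:
    - [[-1,0,0,0,0],[-1,0,0,-0.05,0],[-1,0,0,-0.15,0],[-1,0,0,-0.3,0],[-1,0,0,-0.5,0],[-1,0,0,-0.65,0],[-1,0,0,-0.65,0],[-1,0,0,-0.65,0]]

```text
clock: 17.23
tcp_pos: [0.6054, -0.0764, 0.1388]
orientation: [2.868, 1.28, 0.006]
contact_force: [0.6, -0.6, -0.9]
grip_width: 0.0854
gripper_force: 0.0
```

```bash
python3 go.py 0.501 -0.205 0.14 30
```

```text
t 17.2333 tcp [ 0.6054 -0.0764  0.1388] phi -41.9 tilt [ 0.003  0.003 -1.   ] F [ 0.6 -0.6 -0.9] w 0.0854 j [-0.58  0.62  0.86  1.84 -0.57  0.94 -0.2 ]
shift [-0.8272  0.0411 -0.0085] turn -0.7989 dphi 71.9
```

>>> play_rows:
  commands:
    - [[-1,-0.15,0.01,0,-0.08],[-1,-0.35,0.02,0,-0.16],[-1,-0.5,0.03,0,-0.24],[-1,-0.65,0.04,0,-0.32],[-1,-0.78,0.04,0,-0.4],[-1,-0.827,0.041,0,-0.48],[-1,-0.827,0.041,0,-0.56],[-1,-0.827,0.041,0,-0.64],[-1,-0.827,0.041,0,-0.72],[-1,-0.827,0.041,0,-0.8],[-1,-0.827,0.041,0,-0.8],[-1,-0.827,0.041,0,-0.8]]

```text
clock: 18.23
tcp_pos: [0.499, -0.2045, 0.1356]
orientation: [-1.572, -2.718, 0.0]
contact_force: [0.3, 0.3, -0.3]
grip_width: 0.0856
gripper_force: 0.0
```

```bash
python3 go.py 0.501 -0.205 0.019 30
python3 - <<'E'
from h import *
from bench import viewer
ims=[];S=5
for c in("scene","top"):
    f=viewer.grab_frame(c)
    for n,xy,p in(("cradle",(.615,-.06),[.619,-.0592,-.728]),("full",(.5,-.205),[.501,-.205,.524])):
        off=np.round(proj(f,[[*xy,.04]])[0]).astype(int)-[38,28]
        im=cv2.resize(f["pixels"][off[1]:off[1]+56,off[0]:off[0]+76,::-1],None,fx=S,fy=S,interpolation=cv2.INTER_CUBIC)
        draw(f,n,p,im,off,S); ims.append(im)
    if c=="scene": 
        for k in viewer.trace(f,"bolt_a"):
            print(k["score"],k["rect"])
cv2.imwrite("pics/p4.png",np.vstack([np.hstack(ims[:2]),np.hstack(ims[2:])]))
E
```

```text
t 18.2333 tcp [ 0.499  -0.2045  0.1356] phi 29.91 tilt [ 0.001 -0.001 -1.   ] F [ 0.3  0.3 -0.3] w 0.0856 j [-0.17  0.42  0.56  2.   -0.3   0.81  1.08]
shift [-0.0077  0.0078  0.5832] turn -0.001 dphi 0.09
0.94 [237.1, 235.4, 256.7, 275.1]
0.87 [256.5, 233.5, 277.3, 269.2]
0.67 [218.7, 157.1, 243.7, 175.0]
0.57 [155.4, 251.0, 196.9, 273.3]
```

View pics/p4.png

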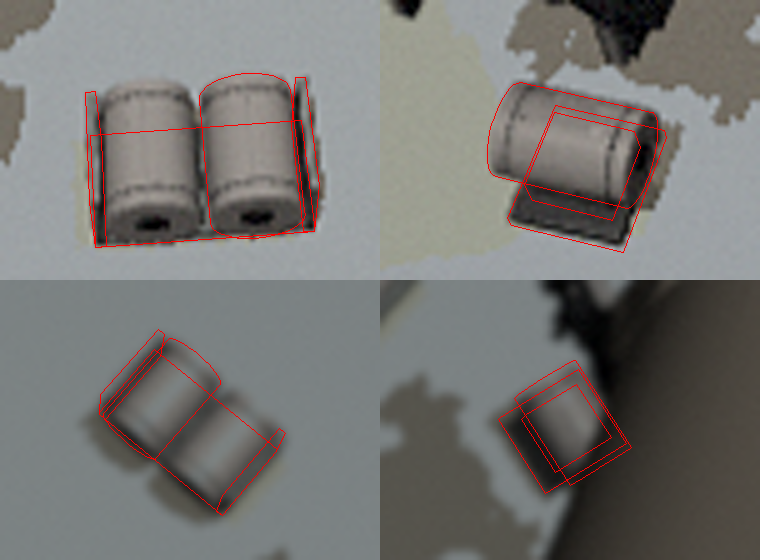

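The crops show bolt_a at (150,155) and bolt_c at (252,150) lying side by side and parallel in the cradle. bolt_b is at (575,140) on its block. Next I grip bolt_b by its ends.

>>> play_rows:
  commands:
    - [[-1,-0.004,0.007,0.05,0],[-1,-0.004,0.007,0.2,0],[-1,-0.004,0.007,0.35,0],[-1,-0.004,0.007,0.45,0],[-1,-0.004,0.007,0.52,0],[-1,-0.004,0.007,0.55,0],[-1,-0.004,0.007,0.565,0],[-1,-0.004,0.007,0.565,0]]

```text
clock: 19.05
tcp_pos: [0.5012, -0.2047, 0.0228]
orientation: [-1.569, -2.721, 0.001]
contact_force: [0.1, -0.2, -0.3]
grip_width: 0.0851
gripper_force: 0.0
```

>>> play_rows:
  commands:
    - [[-0.7,0,0,0,0],[-0.5,0,0,0,0],[-0.4,0,0,0,0],[-0.2,0,0,0,0],[0.2,0,0,0,0],[0.6,0,0,0,0],[1,0,0,0,0],[1,0,0,0,0]]
  grip_force: 60

```text
clock: 19.72
tcp_pos: [0.502, -0.205, 0.0245]
orientation: [1.568, 2.72, 0.001]
contact_force: [-1.1, 0.2, 5.8]
grip_width: 0.0631
gripper_force: 65.6
```

>>> play_rows:
  commands:
    - [[1,0,0,-0.03,0],[1,0,0,-0.1,0],[1,0,0,-0.25,0],[1,0,0,-0.4,0],[1,0,0,-0.55,0],[1,0,0,-0.65,0],[1,0,0,-0.65,0],[1,0,0,-0.65,0]]

```text
clock: 20.38
tcp_pos: [0.5013, -0.2042, 0.1534]
orientation: [1.567, 2.722, 0.001]
contact_force: [0.8, 0.2, -8.2]
grip_width: 0.0629
gripper_force: 70.6
```

```bash
python3 go.py 0.619 -0.0592 0.15 -41.7
```

```text
t 20.3833 tcp [ 0.5013 -0.2042  0.1534] phi 30.12 tilt [-0.     0.001 -1.   ] F [ 0.8  0.2 -8.2] w 0.0629 j [-0.19  0.39  0.58  1.98 -0.28  0.84  1.07]
shift [0.3316 0.8731 0.0179] turn 0.7981 dphi -71.82
```

>>> play_rows:
  commands:
    - [[1,0.05,0.13,0,0.06],[1,0.11,0.28,0,0.13],[1,0.17,0.43,0,0.21],[1,0.22,0.58,0,0.29],[1,0.27,0.72,0,0.37],[1,0.31,0.82,0,0.45],[1,0.33,0.87,0,0.53],[1,0.33,0.87,0,0.61],[1,0.33,0.87,0,0.69],[1,0.33,0.87,0,0.77],[1,0.33,0.87,0,0.8],[1,0.33,0.87,0,0.8]]

```text
clock: 21.38
tcp_pos: [0.6169, -0.0596, 0.1501]
orientation: [-2.868, -1.278, 0.008]
contact_force: [-1.0, 0.4, -7.3]
grip_width: 0.0635
gripper_force: 70.4
```

>>> play_rows:
  commands:
    - [[1,0,0,0.05,0],[1,0,0,0.15,0],[1,0,0,0.25,0],[1,0,0,0.3,0],[1,0,0,0.3,0],[1,0,0,0.3,0]]

```text
clock: 21.88
tcp_pos: [0.6181, -0.0605, 0.0924]
orientation: [-2.868, -1.281, 0.003]
contact_force: [-0.2, -1.5, -7.4]
grip_width: 0.0629
gripper_force: 70.1
```

```bash
python3 go.py 0.619 -0.0592 0.0495 -41.7
```

```text
t 21.8833 tcp [ 0.6181 -0.0605  0.0924] phi -41.88 tilt [-0.001 -0.001 -1.   ] F [-0.2 -1.5 -7.4] w 0.0629 j [-0.55  0.69  0.79  1.84 -0.62  0.88 -0.2 ]
shift [ 0.0081 -0.0009  0.2144] turn -0.002 dphi 0.18
```

>>> play_rows:
  commands:
    - [[1,0.008,0,0.05,0],[1,0.008,0,0.1,0],[1,0.008,0,0.14,0],[1,0.008,0,0.17,0],[1,0.008,0,0.18,0],[1,0.008,0,0.18,0]]

```text
clock: 22.38
tcp_pos: [0.6194, -0.0591, 0.0565]
orientation: [-2.868, -1.28, 0.002]
contact_force: [0.3, -0.1, -7.2]
grip_width: 0.0632
gripper_force: 70.3
```

>>> play_rows:
  commands:
    - [[1,0,0,0.01,0],[1,0,0,0.02,0],[1,0,0,0.03,0],[1,0,0,0.03,0],[1,0,0,0.03,0]]

```text
clock: 22.8
tcp_pos: [0.6199, -0.0591, 0.0513]
orientation: [-2.869, -1.28, -0.0]
contact_force: [-0.2, 0.6, -7.6]
grip_width: 0.0634
gripper_force: 70.3
```

>>> play_rows:
  commands:
    - [[1,0,0,0.005,0],[1,0,0,0.01,0],[1,0,0,0.015,0],[1,0,0,0.015,0],[1,0,0,0.015,0]]

```text
clock: 23.22
tcp_pos: [0.6196, -0.0601, 0.0498]
orientation: [-2.869, -1.279, -0.0]
contact_force: [-5.9, -0.0, 7.0]
grip_width: 0.0631
gripper_force: 72.3
```

>>> play_rows:
  commands:
    - [[1,-0.006,0,0,0],[1,-0.006,0,0,0],[1,-0.006,0,0,0]]

```text
clock: 23.47
tcp_pos: [0.6192, -0.0605, 0.0496]
orientation: [-2.869, -1.279, -0.001]
contact_force: [-5.8, 0.6, 7.5]
grip_width: 0.063
gripper_force: 71.9
```

>>> play_rows:
  commands:
    - [[1,0,0,0,0],[1,0,0,0,0],[0,0,0,0,0],[-0.4,0,0,0,0],[-1,0,0,0,0],[-1,0,0,0,0],[-1,0,0,0,0],[-1,0,0,0,0]]
  grip_force: 25

```text
clock: 24.13
tcp_pos: [0.6197, -0.06, 0.0485]
orientation: [2.868, 1.28, 0.001]
contact_force: [0.7, 0.5, -0.7]
grip_width: 0.0851
gripper_force: 0.0
```

>>> play_rows:
  commands:
    - [[-1,0,0,0,0],[-1,0,0,-0.05,0],[-1,0,0,-0.15,0],[-1,0,0,-0.3,0],[-1,0,0,-0.5,0],[-1,0,0,-0.7,0],[-1,0,0,-0.7,0],[-1,0,0,-0.7,0]]

```text
clock: 24.8
tcp_pos: [0.6207, -0.0606, 0.1916]
orientation: [2.867, 1.279, 0.008]
contact_force: [-0.4, 0.4, -0.4]
grip_width: 0.0856
gripper_force: 0.0
```

Run:
```python
from h import *
from bench import viewer
ims=[];S=6; p=[.619,-.0592,-.728]; M["x"]=[cyl(0,.065),cyl(-.024,.028),cyl(.024,.028)]
for c in("scene","top"):
    f=viewer.grab_frame(c)
    off=np.round(proj(f,[[.615,-.06,.04]])[0]).astype(int)-[32,32]
    im=cv2.resize(f["pixels"][off[1]:off[1]+64,off[0]:off[0]+64,::-1],None,fx=S,fy=S,interpolation=cv2.INTER_CUBIC)
    if c=="scene": ims.append(im.copy())
    draw(f,"x",p,im,off,S); ims.append(im)
cv2.imwrite("pics/p5.png",np.hstack(ims[:2]))
```

```text
(no output)
```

View pics/p5.png

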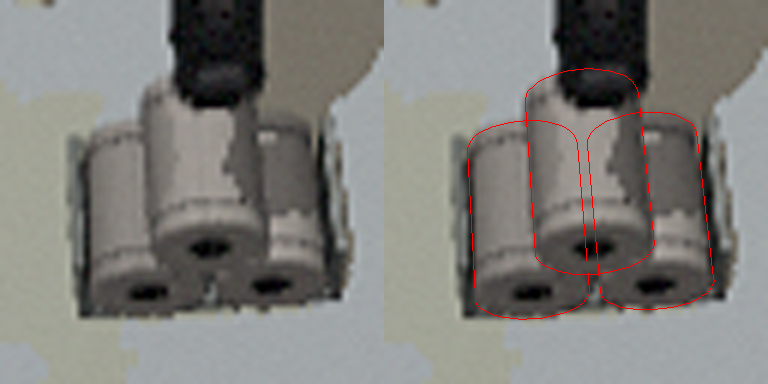

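The crop shows the pyramid complete: hole centres at (150,292), (270,285) and, on top, (208,247), midway between the two. The ends are even, so I hand it in.

```bash
python3 -c "
from bench import r
print(r.hand_in())"
```

```text
the job is handed in; nothing more can be done
None
```

The three-bolt pyramid is finished and handed in at about 25 s: bolt_a went via the empty V-block into the free bottom place, bolt_b lies in the saddle, and nothing was dropped; the hand-in gave no verdict.

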